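# Weigh a part-used solder reel on a two-pan balance

### The job

Find out how much solder is left: weigh the reel that already stands on one pan of the balance. Lower a weight from the tray gently onto the empty pan, choosing it so that the poise can make up the rest, then nudge the poise along the graduated bar, pushing it lightly from the side rather than clamping it, until the beam comes to rest level. Load the pans and the poise only softly, keep off the reel and leave it on its pan, leave any weight you do not need standing in the tray, and leave the other things undisturbed.

Things in the scene. Friction and masses are not known exactly. Their poses are not given: they have to be found in the camera images.
- balance: Grey two-pan trip balance, 196 x 280 x 155 mm, fixed on the belt. Origin: centre of its underside; x to its back, y along the beam from reel pan (right, seen from the front) to weight pan (left), z up. Beam pivot at x=+10, z=+65 mm; equal arms of 90 mm. Between the pans a thin pointer stands before a white scale plate (x=+26, top z=155 mm), its long middle mark meaning level.
- beam (a joint): Tilt of the beam, rad. 0 = level, positive = weight pan down, stops at -0.12 and +0.12. Near level it leans 0.0068 rad for each gram between the two sides, so it lies on a stop when they differ by more than 18 g. Damped: it settles in about 1.2 s. Level to a user's eye: within 0.02 rad. It shows the true balance only while nothing touches beam, pans or poise.
- weight_pan_top (a point): Centre of the upper face of the weight pan: a flat round steel plate, 104 mm across and 4 mm thick, that always stays horizontal (parallel guide). 105 mm above the balance's underside when level, 10.8 mm lower or higher at the stops. Where a load stands on a pan makes no difference.
- reel_pan_top (a point): The same on the reel pan, which carries the reel and is down on its stop at the start.
- weight_pan: The weight pan with its stem; origin 40 mm below its upper face. Pressed down from above it yields freely between its stops: the force needed equals the weight by which the reel side is heavier. The knife edges under the pans bear no more than 12 N from a hand or a weight.
- reel_pan: The reel pan with its stem; origin 40 mm below its upper face.
- poise: Steel sliding weight on the graduated bar. Origin on the bar's axis. Block 22 (x) x 20 (y) x 24 mm round the bar, its top 12 mm above the origin; on it a finger tab 22 (x) x 10 (y) mm, its top 50 mm above the origin. It slides along the balance's y; a spring shoe holds it where it is left. Sliding it takes about 2 N, more if fast, and tips the beam; over 15 N in all (both sides of a pinch count) bends the bar.
- poise_zero (a point): Point on the axis of the graduated bar where the poise's origin stands at zero (balance x=-90, y=-65, z=55 mm when level). The bar is 12 mm high and runs along y in front of the housing; the poise travels from here 130 mm towards the weight pan's side, each mm counting as 1 g added to the weight pan. It tilts with the beam.
- reel: Part-used reel of solder wire, 52 mm across, 36 mm high, standing on the reel pan; origin at the centre of its underside. Its mass is unknown, between 140 and 302 g.
- weight_200: Steel weight of 200 g: cylinder 33 mm across and 26 mm high with a round knob 18 mm across on top, knob from 33 to 46 mm height. Origin at the centre of its underside.
- weight_100: Steel weight of 100 g: cylinder 27 mm across and 20 mm high, knob 15 mm across from 27 to 38 mm height. Origin at the centre of its underside.
- weight_tray: Low wooden tray, 124 (x) x 60 (y) x 14 mm, walls and floor 4 mm, fixed on the belt beside the balance; a cross wall makes two compartments with centres 60 mm apart along its x, one weight in each, in either order. Origin: centre of its underside.
- flux: Small orange bottle, 30 mm across, 58 mm high, standing on the belt; leave alone.
- tape: Roll of clear tape, 55 mm across, 16 mm high, lying on the belt; leave alone.
- cutter: Side cutter with blue handles, 50 x 110 x 12 mm, lying on the bench; leave alone.
There are look-alikes about, which are no part of the job. Of the things like the weight_tray, leave any that is red; of the rest the smaller one is meant.

How it is judged:
By the outcome, as a careful person would: the job done as asked, in the order asked, and still so for the second after the job is handed in, with the robot touching nothing.
It also fails if it takes over 70 s, if anything falls off the work surface, if the arm or the gripper's body presses on something with over 40 N, if the wrist force passes 120 N, or if a joint passes its speed limit or range.

### The arm

A 7-joint arm with a two-finger parallel gripper is mounted at the origin on the work surface; the furniture and walls round the work are solid. World frame = base frame: x ahead of the robot, y to its left, z up, the work surface at z = 0. Lengths are in m, angles in degrees, forces in N, time in s.
With the tool pointing down it reaches from about 0.425 to 0.875 m from the base axis. Payload 4.7 kg.
Tool frame: the origin (TCP) lies at the very end of the fingers, on their centre line; the grasp point (between the pads) lies 19 mm behind it; z points along the fingers, y is the line along which they close (so a half turn about z gives the same grasp; the last joint's range is limited). The gripper opens to 87 mm and grips with 3 to 60 N. Pads are 19 mm wide; open, the fingers measure 117 mm over their backs; the gripper's body (75 mm by 190 mm) begins 51 mm behind the grasp point.
Start: joints at [-65.025, 18.392, -4.016, 83.108, 1.295, 78.541, -3.26], TCP at [0.266, 0.593, 0.223] pointing down, gripper open.
Joint ranges: [-163.93, 163.93], [-17.29, 119.83], [-79.2, 71.16], [3.27, 140.29], [-89.18, 269.18], [5.43, 117.66], [-154.24, 154.24]. Speed limits (degrees/s): [147.25, 147.25, 180, 180, 180, 180, 180].

### API

Orientations are given as [roll, pitch, yaw] about the fixed x, y, z axes, in that order (R = Rz(yaw) Ry(pitch) Rx(roll)).
In Python, from cell import telemetry, cams, env gives the robot as it stands.
- The arm moves only by the tool arm_command, never from a script. Its argument "series" is text: rows parted by semicolons, each of 5 numbers parted by spaces: the shift along the tool's x, y, z in mm, then the turn about the tool's z in rad, then the closure in counts, from 0 (fully open) to 255 (shut). A call has 1 to 20 rows; each row shifts and turns the commanded pose from where the row before left it, along the tool's axes as they then stand; what a row does not reach is not made up. A row lasts 1/12 s, in which the tool goes at most 41.7 mm and 7.16 degrees, less where a joint would pass 70% of its speed; a pose out of reach is approached as far as the arm can. A call is refused whole if a number of a shift passes 41.7 or a number of a turn 0.125, either way. A call with a gripper value outside its range is refused whole. The fingers move at their own pace and stop on an object; "squeeze" is the grip in N (left out, the last holds). Time passes only in rows, so rows that do not move let the fingers close. It gives the time, the measured TCP pose, the force, the opening and the grip force at its end, in the units of the state.
- telemetry.get_obs(): the state, without advancing time (a new reading comes with each control period).
- cams.read_camera(name): name is "scene" or "side" or "wrist"; returns the picture (400x640x3 uint8, blue, green, red); there is no depth.
- cams.calibration(name): a dict with "K" (3x3 intrinsics, pixels), "origin" and "rotation" of the camera in the world; the wrist camera has in their place "hand_eye" (4x4, takes a point from camera to tool coordinates, whose origin is the TCP and whose axes are the flange's). Camera axes: x right, y down, z forward; pixel columns grow to the right and rows downward; lengths in m; the calibration is good to about 2 mm. A picture is of the moment at which its call begins: read the wrist's pose just before it. calibration takes no time and is no camera call.
- env.sign_off(): hands the job in; it is judged then, once.
The state is a dict: "time_s": time; "qpos": joint angles; "joint_velocities": joint speeds; "effort": joint torques, N m; "tool_pos": TCP position; "tool_rot": TCP orientation; "force": force on the tool from outside, world axes, zero at the start; "wrist_torque": the same for the moment, N m; "grip_width": finger opening in m; "grasp_force": force on a finger pad.
Only numpy, scipy, OpenCV 4.12 (cv2) and the standard library are available. Lean on these libraries where they do the work, as an engineer would, in place of code of your own. Each camera call takes 0.05 s, during which the arm holds its last target. There are 200 camera calls.

## Working session

There is one attempt and no reset: what is moved stays moved. The work goes in short steps, Python scripts to look and compute and a tool call to move; the robot and the scene stay as the last step left them, time stands still between calls to the robot, and variables do not carry over. Pictures are saved under pics/ and viewed, at most 10 in all, crops included, and the job is handed in when it is done.

Besides the shell and the picture viewer there is one more tool, called after "Request:" by a JSON object that holds its "method" and its "body". arm_command: Moves the arm, as the interface text tells. Its arguments: {"type":"object","properties":{"series":{"type":"string"},"squeeze":{"type":"number"}},"required":["series"]}

```bash
ls; mkdir -p pics
cat > h.py <<'E'
import numpy as np, cv2
from cell import telemetry, cams, env
from scipy.spatial.transform import Rotation as R
def cal(n):
    c=cams.calibration(n); K=np.array(c["K"])
    if n!="wrist": return K,np.array(c["origin"]),np.array(c["rotation"])
    o=telemetry.get_obs(); H=np.array(c["hand_eye"]); Rt=R.from_euler('xyz',o["tool_rot"],degrees=True).as_matrix()
    return K,Rt@H[:3,3]+np.array(o["tool_pos"]),Rt@H[:3,:3]
def ray(c,u,v):
    K,o,r=c; d=r@np.linalg.solve(K,[u,v,1]); return o,d/np.linalg.norm(d)
def plane(c,u,v,z):
    o,d=ray(c,u,v); return o+d*(z-o[2])/d[2]
def proj(c,p):
    K,o,r=c; q=K@(r.T@(np.array(p)-o)); return q[:2]/q[2]
def two(c1,p1,c2,p2):
    o1,d1=ray(c1,*p1);o2,d2=ray(c2,*p2)
    s=np.linalg.lstsq(np.c_[d1,-d2],o2-o1,rcond=None)[0]
    a,b=o1+d1*s[0],o2+d2*s[1]; return (a+b)/2,np.linalg.norm(a-b)
def snap(n,f=None):
    c=cal(n); im=np.array(cams.read_camera(n))
    if f: cv2.imwrite("pics/"+f,im)
    return c,im
E
python3 - <<'E'
from h import *
for n in ("scene","side","wrist"):
    c,im=snap(n,n+"0.png"); print(n,c[1].round(3),c[2].round(3).tolist(),c[0][0,0])
print(telemetry.get_obs())
a=cv2.imread("pics/scene0.png");b=cv2.imread("pics/side0.png")
E
```

```text
pics
scene [-0.323 -0.688  0.725] [-123.686, -0.304, -65.024] 362.09495375934233
side [0.941 0.896 1.317] [-134.48, 0.043, 161.507] 438.2301196391304
wrist [0.204 0.62  0.384] [[0.409, 0.884, 0.228], [0.913, -0.395, -0.105], [-0.003, 0.251, -0.968]] 315.5210915399634
{'time_s': 0.15, 'qpos': array([-65.02576759,  18.43021243,  -4.01564761,  83.15628177,
         1.29572605,  78.54108183,  -3.2612488 ]), 'joint_velocities': array([ 0.09411383, -0.07091952, -0.013002  , -0.28296455,  0.03705735,
       -0.07356887,  0.0375392 ]), 'effort': array([ 2.56678391e-06, -4.91791642e+01, -4.04590080e-01, -3.12876284e+01,
       -6.40383828e-02,  4.04475164e-02,  1.01727239e-04]), 'tool_pos': array([0.26598441, 0.59265001, 0.22172495]), 'tool_rot': array([-1.79917678e+02,  5.60590367e-03,  1.55834114e+02]), 'force': array([-0.03699414,  0.52874985, -0.07500504]), 'wrist_torque': array([ 0.02195429,  0.00315026, -0.00479869]), 'grasp_force': 0.0, 'grip_width': 0.08650671989177745}
```

```bash
sed -i 's/np.array(c\["rotation"\])/rot(c["rotation"])/; s/^def ray/def rot(r):\n    r=np.array(r); return r if r.ndim==2 else R.from_euler("xyz",r,degrees=True).as_matrix()\ndef ray/' h.py
python3 -c "
from h import *
print(cams.calibration('wrist'))
for n in('scene','side'):
  c=cal(n); print(n, plane(c,320,200,0), proj(c,telemetry.get_obs()['tool_pos']))"
```

```text
{'K': array([[315.52109154,   0.        , 317.59320414],
       [  0.        , 315.52109154, 199.91566896],
       [  0.        ,   0.        ,   1.        ]]), 'hand_eye': array([[ 6.36269566e-04, -9.68141253e-01, -2.50403894e-01,
         6.75476938e-02],
       [ 9.99999262e-01,  8.75053969e-04, -8.42266245e-04,
        -2.80712492e-04],
       [ 1.03454962e-03, -2.50403174e-01,  9.68141095e-01,
        -1.62175886e-01],
       [ 0.00000000e+00,  0.00000000e+00,  0.00000000e+00,
         1.00000000e+00]])}
scene [ 0.64427258 -0.22815268  0.        ] [ 40.48725409 141.35603355]
side [ 0.53173018 -0.33931852  0.        ] [532.87107132 360.78657787]
```

View pics/scene0.png

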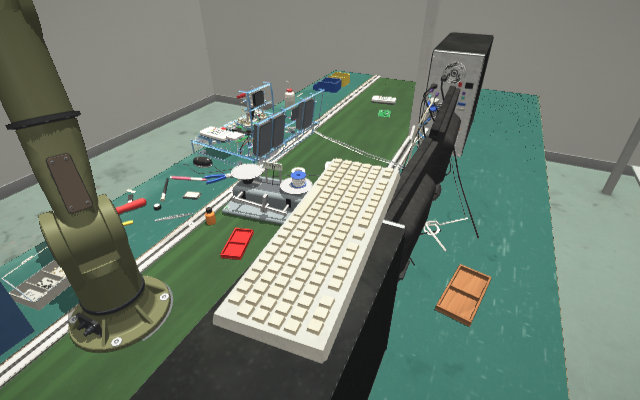

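View pics/side0.png

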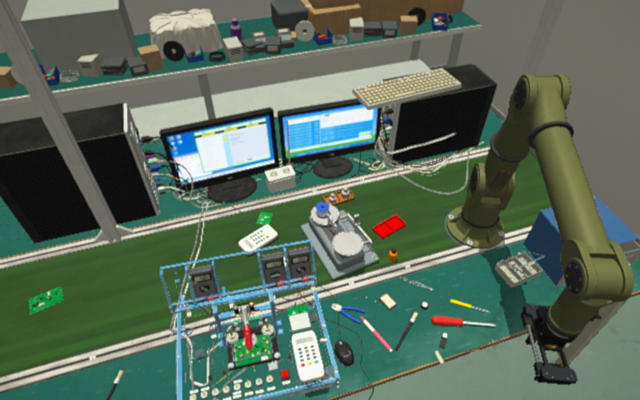

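Run:
```python
from h import *
b=cv2.imread("pics/side0.png")[175:285,285:425]; cv2.imwrite("pics/sc.png",cv2.resize(b,None,fx=5,fy=5,interpolation=cv2.INTER_CUBIC))
c=cal("side")
for n,u,v,z in(("wpan",348,244,.115),("reeltop",322,207,.13),("tray",340,197,.014),("redtray",389,226,.01),("flux",393,257,.03),("tray2c",0,0,0)): print(n,plane(c,u,v,z).round(3))
print("bigtray",plane(cal("scene"),464,294,0).round(3))
```

```text
wpan [0.543 0.005 0.115]
reeltop [ 0.577 -0.18   0.13 ]
tray [ 0.451 -0.316  0.014]
redtray [ 0.322 -0.106  0.01 ]
flux [0.381 0.051 0.03 ]
tray2c [ 2.205 -3.213  0.   ]
bigtray [ 0.413 -0.751 -0.   ]
```

View pics/sc.png

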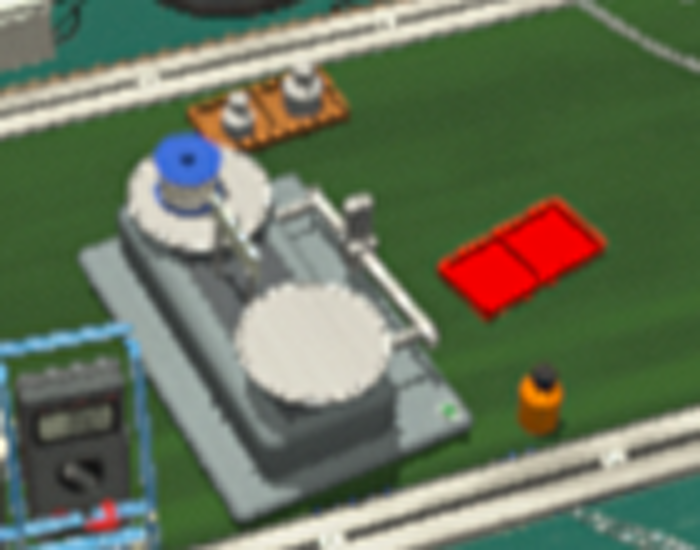

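The crop shows the wanted tray, the small wooden one. It is at side (340,197), with weight_100 at (333,198) and weight_200 at (345,193). The balance has the reel at (322,210), the weight pan at (353,243) and the poise at (357,219).

Look-alikes: the red tray at side (389,226) is ruled out by colour, and the big empty wooden tray at scene (464,294) is ruled out by size. The choice is the small wooden tray that holds the weights.

I'll move to an overview pose next.

Request:
{"method": "arm_command", "body": {"series": "-14 -15 -10 0 0;-28 -30 -4 0 0;-28 -30 -4 0 0;-28 -30 -4 0 0;-28 -30 -4 0 0;-28 -30 -4 0 0;-28 -30 -4 0 0;-28 -30 -4 0 0;-28 -30 -4 0 0;-28 -30 -4 0 0;-28 -30 -4 0 0;-28 -30 -4 0 0;-28 -30 -4 0 0;-28 -30 -4 0 0;-28 -30 -4 0 0;-28 -30 -4 0 0;-28 -30 -4 0 0;-28 -30 -4 0 0;-14 -15 -2 0 0"}}

```text
time_s: 1.73
tool_pos: [0.5051, -0.112, 0.3033]
tool_rot: [-179.9, 0.1, 155.5]
force: [0.0, -0.5, -0.3]
grip_width: 0.0868
grasp_force: 0.0
```

Request:
{"method": "arm_command", "body": {"series": "0 0 0 -0.12 0;0 0 0 -0.12 0;0 0 0 -0.12 0;0 0 0 -0.12 0;0 0 0 -0.12 0;0 0 0 0 0;0 0 0 0 0"}}

```text
time_s: 2.32
tool_pos: [0.5047, -0.1059, 0.3024]
tool_rot: [180.0, -0.0, -170.0]
force: [0.5, 0.6, -0.3]
grip_width: 0.0871
grasp_force: 0.0
```

Run:
```python
from h import *
o=telemetry.get_obs(); print(o["time_s"],o["tool_pos"],o["tool_rot"],o["qpos"].round(0),o["force"])
snap("wrist","w1.png")
```

```text
2.3167 [ 0.50472086 -0.10594218  0.30236489] [ 1.79988036e+02 -1.81896772e-02 -1.69981942e+02] [-29.  -1.  38.  96.   1.  85. 109.] [ 0.5259335   0.58771993 -0.31450906]
```

View pics/w1.png

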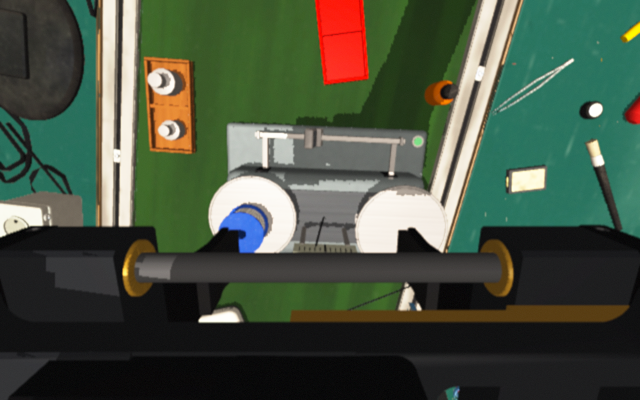

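The wrist view shows the wooden tray at (170,105). The larger weight is at (160,80) and the smaller one at (169,130). The poise is at (313,137) on the bar, which runs from (258,135) to (405,141). The reel pan is at (253,215), the weight pan at (400,225), and the pointer at (321,235) is off-centre.

Run:
```python
from h import *
o=telemetry.get_obs();c=cal("wrist");im=cv2.imread("pics/w1.png")
P=lambda u,v,z:plane(c,u,v,z).round(4)
hsv=cv2.cvtColor(im,cv2.COLOR_BGR2HSV)
# tray
m=cv2.inRange(hsv,(5,90,60),(22,255,255)); m[:, :130]=0; m[:,210:]=0; m[:40]=0;m[170:]=0
r=cv2.minAreaRect(cv2.findNonZero(m)); print("tray",r,[P(u,v,.012) for u,v in cv2.boxPoints(r)],P(*r[0],.012))
# bright weights in tray
g=(hsv[...,1]<60)&(hsv[...,2]>100); g[:, :140]=0; g[:,192:]=0; g[:55]=0; g[155:]=0
n,l,s,ce=cv2.connectedComponentsWithStats(g.astype(np.uint8))
for i in range(1,n):
    if s[i,4]>20: print("wt",s[i],ce[i],P(*ce[i],.035))
# white pans : edge points and circle
w=((hsv[...,1]<40)&(hsv[...,2]>170)).astype(np.uint8)
for nm,x0,x1,z in(("reelpan",200,300,.0942),("wpan",350,450,.1158)):
    q=w.copy(); q[:, :x0]=0;q[:,x1:]=0;q[:178]=0;q[236:]=0
    n,l,s,ce=cv2.connectedComponentsWithStats(q); k=1+s[1:,4].argmax()
    # outer boundary points in upper rows
    pts=[]
    ys,xs=np.where(l==k)
    for v in range(ys.min(),225,2):
        r=xs[ys==v]
        for u in(r.min(),r.max()+1):
            p=P(u,v,z)
            pts.append(p[:2])
    pts=np.array(pts); A=np.c_[2*pts,np.ones(len(pts))]
    for it in range(4):
        sol=np.linalg.lstsq(A,(pts**2).sum(1),rcond=None)[0]; rad=np.sqrt(sol[2]+sol[0]**2+sol[1]**2)
        e=abs(np.linalg.norm(pts-sol[:2],axis=1)-rad); kp=e<max(.003,np.median(e)); pts=pts[kp];A=A[kp]
    print(nm,s[k],sol[:2],rad,len(pts))
print("bar ends",P(258,135,.055),P(405,141,.055),"poise top",P(313,129,.1))
cv2.imwrite("pics/c1.png",cv2.resize(np.hstack([im[50:160,135:215],im[105:215,205:340]]),None,fx=3.6,fy=3.6,interpolation=cv2.INTER_CUBIC))
```

```text
tray ((169.36990356445312, 104.94656372070312), (97.30313873291016, 48.78009033203125), 88.36341857910156) [array([ 0.4006, -0.3598,  0.012 ]), array([ 0.3876, -0.2962,  0.012 ]), array([ 0.5154, -0.2824,  0.012 ]), array([ 0.5296, -0.3509,  0.012 ])] [ 0.4559 -0.3225  0.012 ]
wt [148  69  28  26 523] [161.81835564  81.14913958] [ 0.4273 -0.3234  0.035 ]
wt [158 121  23  19 308] [169.57467532 129.72402597] [ 0.4867 -0.31    0.035 ]
reelpan [ 209  178   87   58 2974] [ 0.56930001 -0.176687  ] 0.05363109632895122 48
wpan [ 355  178   95   58 3803] [0.5277343  0.00109477] 0.05170804562508691 25
bar ends [ 0.4714 -0.1898  0.055 ] [ 0.446  -0.0037  0.055 ] poise top [ 0.4503 -0.1217  0.1   ]
```

View pics/c1.png

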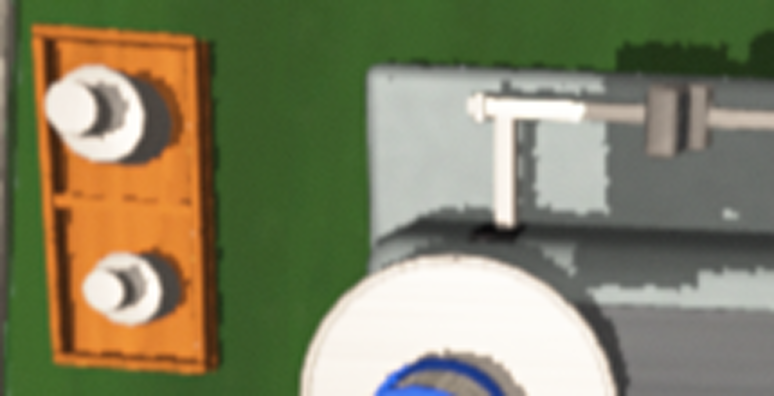

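Request:
{"method": "arm_command", "body": {"series": "-8.3 20.3 20 0 255;-8.3 20.3 34 0 255;-8.3 20.3 34 0 255;-8.3 20.3 34 0 255;-8.3 20.3 34 0 255;0 0 14 -0.05 255;0 0 0 0 255;0 0 0 0 255;0 0 0 0 255;0 0 0 0 255;0 0 0 0 255;0 0 0 0 255", "squeeze": 5}}

```text
time_s: 3.37
tool_pos: [0.5285, 0.0008, 0.1338]
tool_rot: [180.0, 0.1, -167.0]
force: [-0.6, -0.1, -0.2]
grip_width: 0.0153
grasp_force: 0.0
```

```bash
cat > f.py <<'E'
from h import *
F=[]
for i in range(6):
    cams.read_camera("side"); o=telemetry.get_obs(); F.append(np.r_[o["force"],o["wrist_torque"]])
print(o["time_s"],o["tool_pos"].round(4),o["tool_rot"].round(1),"width",o["grip_width"]);print(np.mean(F,0).round(3),np.std(F,0).round(3))
E
python3 f.py
python3 - <<'E'
from h import *
im=cv2.imread("pics/w1.png")
# earlier overview pose for knob estimates
H=np.array(cams.calibration("wrist")["hand_eye"]);Rt=R.from_euler('xyz',[180,0,-169.98],degrees=True).as_matrix()
c=(np.array(cams.calibration("wrist")["K"]),Rt@H[:3,3]+[.5047,-.1059,.3024],Rt@H[:3,:3])
for n,u,v,z in(("k200",155.8,80,.05),("b200",163.5,81.5,.03),("k100",164.2,130.6,.042),("b100",170,130.5,.024),("poiseblock",313.6,138,.067)): print(n,plane(c,u,v,z).round(4))
E
```

```text
3.6667 [0.5278 0.0013 0.1327] [ 180.     0.  -166.9] width 0.0011507654353297308
[0.068 0.076 0.066 0.074 0.024 0.003] [0.35  0.33  0.464 0.029 0.026 0.018]
k200 [ 0.4276 -0.3236  0.05  ]
b200 [ 0.4272 -0.3236  0.03  ]
k100 [ 0.4882 -0.3137  0.042 ]
b100 [ 0.4888 -0.3143  0.024 ]
poiseblock [ 0.4619 -0.1194  0.067 ]
```

```bash
sed -i 's/range(6)/range(24)/' f.py; python3 f.py
```

```text
4.8667 [0.5278 0.0013 0.1326] [ 180.     0.  -166.9] width 0.0007167562853689425
[0.053 0.019 0.132 0.045 0.022 0.001] [0.388 0.447 0.511 0.027 0.037 0.036]
```

Request:
{"method": "arm_command", "body": {"series": "0 0 5 0 255;0 0 5 0 255;0 0 2 0 255;0 0 2 0 255;0 0 2 0 255;0 0 2 0 255;0 0 2 0 255;0 0 2 0 255;0 0 2 0 255;0 0 1 0 255;0 0 0 0 255;0 0 0 0 255;0 0 0 0 255;0 0 0 0 255;0 0 0 0 255;0 0 0 0 255"}}

```text
time_s: 6.2
tool_pos: [0.5279, 0.0014, 0.1077]
tool_rot: [180.0, 0.0, -166.9]
force: [-0.2, 2.1, 1.5]
grip_width: 0.0002
grasp_force: 0.9
```

```bash
python3 f.py
```

```text
7.4 [0.5279 0.0013 0.1076] [-180.     0.  -166.9] width 0.0004759415257762082
[ 0.25   1.178  1.628  0.354 -0.038 -0.003] [0.459 0.516 0.486 0.045 0.066 0.035]
```

```bash
sed -i 's/range(24)/range(36)/' f.py; python3 f.py
```

```text
9.2 [0.5278 0.0012 0.1076] [-180.     0.  -166.9] width 0.0004687383166087153
[ 1.038  0.648  1.697  0.179 -0.243  0.004] [0.45  0.51  0.626 0.086 0.034 0.023]
```

Request:
{"method": "arm_command", "body": {"series": "0 0 -1 0 255;0 0 -2 0 255;0 0 -2 0 255;0 0 -4 0 255;0 0 -8 0 255;0 0 -8 0 255;0 0 -4 0 255;0 0 0 0 255;0 0 0 0 255"}}

```text
time_s: 9.95
tool_pos: [0.5279, 0.0014, 0.1369]
tool_rot: [180.0, 0.0, -166.9]
force: [0.1, 0.2, -0.4]
grip_width: 0.0002
grasp_force: 0.0
```

```bash
python3 f.py
```

```text
11.75 [0.5278 0.0013 0.1366] [ 180.     0.  -166.9] width 0.0007199233314057754
[ 0.043  0.009 -0.067  0.046  0.014 -0.005] [0.415 0.516 0.37  0.034 0.029 0.028]
```

The two averaged presses give about 1.65 N. Adding roughly 54 g for the poise puts the reel near 226 ± 11 g, so the 200 g weight is the one to use.

Request:
{"method": "arm_command", "body": {"series": "0 0 -30 0 200;0 0 -38 0 130;17.1 -29.4 0 0 130;17.1 -29.4 0 0 130;17.1 -29.4 0 0 130;17.1 -29.4 0 0 130;17.1 -29.4 0 0 130;17.1 -29.4 0 0 130;17.1 -29.4 0 0 130;17.1 -29.4 0 0 130;17.1 -29.4 0 0 130;17.1 -29.4 10 0 130;0 0 30 0 130;0 0 15 0 130;0 0 0 0 130;0 0 0 0 130;0 0 0 0 130"}}

```text
time_s: 13.17
tool_pos: [0.4285, -0.3239, 0.1506]
tool_rot: [-179.9, 0.1, -166.9]
force: [-0.7, -0.1, 1.0]
grip_width: 0.0426
grasp_force: 0.0
```

Run:
```python
from h import *
c,im=snap("wrist","w2.png"); o=telemetry.get_obs(); print(o["tool_pos"],o["tool_rot"],o["grip_width"])
for n,p in(("k200",(.4276,-.3236,.05)),("k100",(.4882,-.3137,.042)),("tcp",o["tool_pos"])): print(n,proj(c,p))
```

```text
[ 0.42876549 -0.32393002  0.15088009] [-1.79928967e+02  1.06280895e-01 -1.66865866e+02] 0.04272702316312592
k200 [319.12621973 198.92347334]
k100 [314.56445403 260.43627185]
tcp [318.58298036 246.18077418]
```

View pics/w2.png

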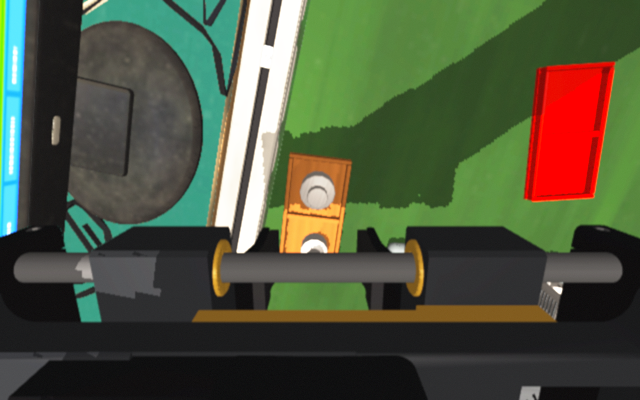

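The knob of weight_200 shows at (317,190), about 7 px above where I predicted it, so I'll refine the position from this view. The monitor edge at u<75 stays clear of the hand.

Run:
```python
from h import *
c=cal("wrist");im=cv2.imread("pics/w2.png");o=telemetry.get_obs()
g=cv2.medianBlur(cv2.cvtColor(im,cv2.COLOR_BGR2GRAY),3)[165:215,292:345]
hsv=cv2.cvtColor(im,cv2.COLOR_BGR2HSV)[165:215,292:345]
m=(hsv[...,1]<70).astype(np.uint8)
n,l,s,ce=cv2.connectedComponentsWithStats(m);k=1+s[1:,4].argmax();print(s[k],ce[k]+[292,165])
b=g.copy();b[l!=k]=0
for th in (150,170,190,210):
    n,l2,s2,c2=cv2.connectedComponentsWithStats((b>th).astype(np.uint8))
    print(th,[(s2[i].tolist(),(c2[i]+[292,165]).round(1).tolist()) for i in range(1,n) if s2[i,4]>30])
h=cv2.HoughCircles(cv2.resize(g,None,fx=4,fy=4,interpolation=cv2.INTER_CUBIC),cv2.HOUGH_GRADIENT,1,10,param1=80,param2=15,minRadius=25,maxRadius=90)
if h is not None:
    for x,y,r in h[0][:6]:
        u,v=x/4+292,y/4+165; print("circ",u,v,r/4,"knob",plane(c,u,v,.05).round(4),"body",plane(c,u,v,.03).round(4))
```

```text
[   8    7   35   37 1004] [317.06075697 190.29880478]
150 [([8, 11, 35, 33, 875], [317.1, 192.0])]
170 [([9, 11, 34, 33, 827], [317.3, 192.3])]
190 [([11, 11, 31, 33, 663], [319.0, 191.5])]
210 [([17, 12, 24, 17, 204], [321.6, 183.0]), ([18, 24, 16, 13, 143], [318.2, 194.8])]
circ 317.125 193.625 17.475 knob [ 0.4238 -0.3264  0.05  ] body [ 0.4285 -0.3254  0.03  ]
circ 319.875 194.125 19.975 knob [ 0.4237 -0.324   0.05  ] body [ 0.4284 -0.3228  0.03  ]
circ 313.625 192.875 20.95 knob [ 0.4239 -0.3295  0.05  ] body [ 0.4286 -0.3287  0.03  ]
circ 319.375 197.125 21.775 knob [ 0.4264 -0.3238  0.05  ] body [ 0.4313 -0.3226  0.03  ]
circ 317.875 191.125 15.65 knob [ 0.4216 -0.3263  0.05  ] body [ 0.426  -0.3252  0.03  ]
circ 314.875 195.125 18.875 knob [ 0.4256 -0.328   0.05  ] body [ 0.4304 -0.3271  0.03  ]
```

Request:
{"method": "arm_command", "body": {"series": "1.5 -1 20 0 130;0 0 30 0 130;0 0 30 0 130;0 0 20 0 130;0 0 10 0 130;0 0 6 0 130;0 0 0 0 130;0 0 0 0 200;0 0 0 0 255;0 0 0 0 255;0 0 0 0 255;0 0 0 0 255", "squeeze": 15}}

```text
time_s: 14.22
tool_pos: [0.4269, -0.3252, 0.0342]
tool_rot: [-180.0, 0.1, -166.9]
force: [-0.5, 0.7, 2.4]
grip_width: 0.0171
grasp_force: 14.9
```

Request:
{"method": "arm_command", "body": {"series": "0 0 -5 0 255;0 0 -15 0 255;0 0 -30 0 255;0 0 -40 0 255;0 0 -40 0 255;0 0 -40 0 255;-9 15 0 0 255;-17 29 0 0 255;-17 29 0 0 255;-17 29 0 0 255;-17 29 0 0 255;-17 29 0 0 255;-17 29 0 0 255;-17 29 0 0 255;-17 29 0 0 255;-17 29 0 0 255;-17 29 0 0 255;-10 18 0 0 255;0 0 0 0 255;0 0 0 0 255"}}

```text
time_s: 15.88
tool_pos: [0.5372, 0.0335, 0.2032]
tool_rot: [-180.0, -0.1, -166.8]
force: [-0.3, -0.8, -1.6]
grip_width: 0.0173
grasp_force: 15.0
```

Request:
{"method": "arm_command", "body": {"series": "0 0 15 0 255;0 0 20 0 255;0 0 10 0 255;0 0 2 0 255;0 0 0 0 255;0 0 0 0 255;0 0 0 0 255"}}

```text
time_s: 16.47
tool_pos: [0.5382, 0.032, 0.1577]
tool_rot: [-180.0, 0.1, -166.9]
force: [-0.4, 0.8, -1.9]
grip_width: 0.0174
grasp_force: 15.0
```

Request:
{"method": "arm_command", "body": {"series": "8 -14 0 0 255;8.5 -14 0 0 255;0 0 5 0 255;0 0 3 0 255;0 0 2 0 255;0 0 1 0 255;0 0 1 0 255;0 0 1 0 255;0 0 1 0 255;0 0 1 0 255;0 0 1 0 255;0 0 1 0 255;0 0 1 0 255;0 0 1 0 255;0 0 0 0 255;0 0 0 0 255;0 0 0 0 255"}}

```text
time_s: 17.88
tool_pos: [0.5278, 0.0015, 0.1376]
tool_rot: [180.0, 0.0, -166.9]
force: [-1.3, 1.1, 0.3]
grip_width: 0.017
grasp_force: 15.0
```

Request:
{"method": "arm_command", "body": {"series": "0 0 1 0 255;0 0 1 0 255;0 0 1 0 255;0 0 1 0 255;0 0 1 0 255;0 0 1 0 255;0 0 1 0 255;0 0 1 0 255;0 0 1 0 255;0 0 1 0 255;0 0 1 0 255;0 0 0 0 255;0 0 0 0 255;0 0 0 0 255"}}

```text
time_s: 19.05
tool_pos: [0.5278, 0.0012, 0.1266]
tool_rot: [-180.0, 0.0, -166.9]
force: [-0.6, 0.0, -0.2]
grip_width: 0.017
grasp_force: 15.0
```

Request:
{"method": "arm_command", "body": {"series": "0 0 0.7 0 255;0 0 0.7 0 255;0 0 0.6 0 255;0 0 0 0 255;0 0 0 0 255"}}

```text
time_s: 19.47
tool_pos: [0.5278, 0.0011, 0.1245]
tool_rot: [-180.0, 0.0, -166.9]
force: [-0.6, -0.7, -0.6]
grip_width: 0.0171
grasp_force: 15.0
```

Request:
{"method": "arm_command", "body": {"series": "0 0 0 0 200;0 0 0 0 150;0 0 0 0 130;0 0 0 0 130;0 0 0 0 130;0 0 -5 0 130;0 0 -20 0 130;0 0 -35 0 130;0 0 -25 0 130;12 -13 0 0 130;24 -25 0 0 130;24 -25 0 0 130;24 -25 0 0 130;11 -14 0 0 130;0 0 0 0 130;0 0 0 0 130;0 0 0 0 130"}}

```text
time_s: 20.88
tool_pos: [0.4586, -0.1187, 0.2096]
tool_rot: [180.0, 0.0, -166.9]
force: [0.1, 0.9, -0.3]
grip_width: 0.0428
grasp_force: 0.0
```

Run:
```python
from h import *
c,im=snap("wrist","w3.png"); o=telemetry.get_obs(); print(o["time_s"],o["tool_pos"],o["tool_rot"],o["grip_width"])
for n,p in(("poise_axis",(.4537,-.1214,.055)),("tabtop",(.4537,-.1214,.105)),("zero",(.466,-.174,.055)),("tcp",o["tool_pos"])): print(n,proj(c,p).round(1))
```

```text
20.9333 [ 0.45871449 -0.1184254   0.20953519] [ 1.79987989e+02  1.33261360e-02 -1.66825392e+02] 0.042544092887456086
poise_axis [316.8 181.6]
tabtop [316.7 192.7]
zero [264.  181.6]
tcp [319.3 245.8]
```

View pics/w3.png

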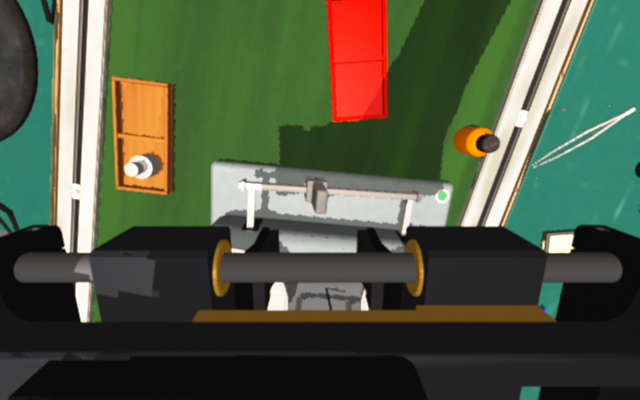

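The poise is at (318,195) in this view, almost straight below the TCP. The weight at the other compartment is gone from the tray, and weight_100 still stands in it at (138,167). The bar and base edges give a balance yaw of about 8°.

I'll straddle the tab loosely and push it towards the reel side.

Request:
{"method": "arm_command", "body": {"series": "-1.5 0 20 0.09 185;0 0 30 0 185;0 0 30 0 185;0 0 20 0 185;0 0 10 0 185;0 0 6 0 185;0 0 4 0 185;0 0 0 0 185;0 0 0 0 185;0 0 0 0 185", "squeeze": 4}}

```text
time_s: 21.77
tool_pos: [0.4608, -0.1193, 0.0907]
tool_rot: [-180.0, 0.1, -172.1]
force: [0.4, -0.3, -0.5]
grip_width: 0.0241
grasp_force: 0.0
```

Request:
{"method": "arm_command", "body": {"series": "0 -1.5 0 0 185;0 -1.5 0 0 185;0 -1.5 0 0 185;0 -1.5 0 0 185;0 -1 0 0 185;0 -1 0 0 185;0 -1 0 0 185;0 -1 0 0 185;0 -1 0 0 185;0 -1 0 0 185;0 0 0 0 185"}}

```text
time_s: 22.68
tool_pos: [0.4612, -0.1313, 0.0894]
tool_rot: [180.0, -0.0, -172.1]
force: [-0.3, 1.0, -0.8]
grip_width: 0.0238
grasp_force: 0.6
```

Request:
{"method": "arm_command", "body": {"series": "0 -1 0 0 185;0 -1.2 0 0 185;0 -1.2 0 0 185;0 -1.2 0 0 185;0 -1.2 0 0 185;0 -1.2 0 0 185;0 -1.2 0 0 185;0 -1.2 0 0 185;0 -1.2 0 0 185;0 -1.2 0 0 185;0 -1.2 0 0 185;0 -1.2 0 0 185;0 -1.2 0 0 185;0 -1.2 0 0 185;0 -1.2 0 0 185;0 -1.2 0 0 185;0 -1.2 0 0 185;0 -1.2 0 0 185;0 0 0 0 185"}}

```text
time_s: 24.27
tool_pos: [0.4644, -0.1526, 0.0896]
tool_rot: [-180.0, 0.0, -172.1]
force: [0.1, 2.0, -0.4]
grip_width: 0.024
grasp_force: 0.6
```

Request:
{"method": "arm_command", "body": {"series": "0 6 0 0 185;0 0 -20 0 185;0 0 -40 0 185;0 0 -40 0 185;0 0 -10 0 185;-20 8 0 0 185;-33 12 0 0 185;-33 13 0 0 185;-32 13 0 0 185;0 0 0 0 185;0 0 0 0 185;0 0 0 0 185;0 0 0 0 185"}}

```text
time_s: 25.35
tool_pos: [0.5733, -0.086, 0.1998]
tool_rot: [-180.0, 0.0, -172.2]
force: [-0.6, 0.1, 0.5]
grip_width: 0.0243
grasp_force: 0.0
```

Run:
```python
from h import *
c,im=snap("wrist","w4.png"); o=telemetry.get_obs(); print(o["time_s"],o["tool_pos"])
cv2.imwrite("pics/w4c.png",cv2.resize(im[130:240,220:420],(800,440),interpolation=cv2.INTER_CUBIC))
```

```text
25.4 [ 0.57326764 -0.08588928  0.19994646]
```

View pics/w4c.png

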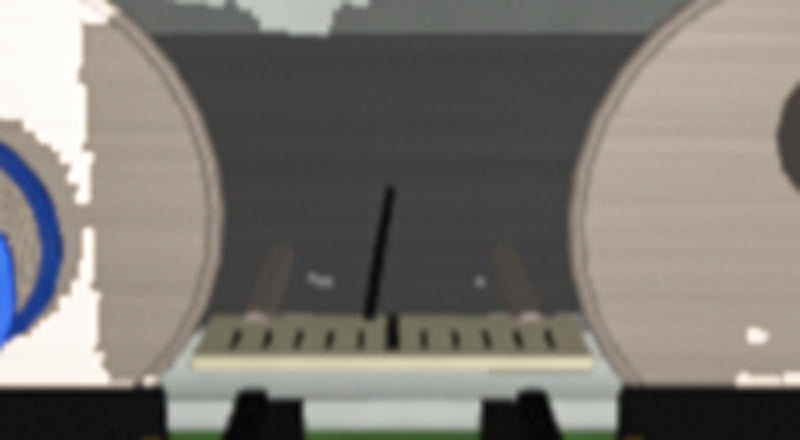

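The crop shows the pointer tip at (370,318) and the long middle mark at (392,330). The tip is about 3.7 mm to the reel side, roughly -0.046 rad, so the reel side is about 7 g heavy. I'll push the poise back about 7 mm towards the weight pan.

Request:
{"method": "arm_command", "body": {"series": "30 -11 0 0 185;30 -11 0 0 185;30 -11 0 0 185;27 -11 0 0 185;0 0 15 0 185;0 0 35 0 185;0 0 35 0 185;0 0 15 0 185;0 0 10 0 185;0 0 0 0 185;0 0 0 0 185;0 2 0 0 185;0 2 0 0 185;0 1 0 0 185;0 1 0 0 185;0 0 0 0 185"}}

```text
time_s: 26.73
tool_pos: [0.4642, -0.1385, 0.0903]
tool_rot: [-180.0, 0.1, -172.1]
force: [-0.5, -0.4, 0.4]
grip_width: 0.0239
grasp_force: 0.4
```

Request:
{"method": "arm_command", "body": {"series": "0 1 0 0 185;0 1 0 0 185;0 1 0 0 185;0 1 0 0 185;0 1 0 0 185;0 1 0 0 185;0 0 0 0 185;0 0 0 0 185"}}

```text
time_s: 27.4
tool_pos: [0.4625, -0.1321, 0.0894]
tool_rot: [180.0, -0.0, -172.1]
force: [1.3, -1.3, 0.2]
grip_width: 0.0238
grasp_force: 0.6
```

Back off and look again.

Request:
{"method": "arm_command", "body": {"series": "0 -3 0 0 185;0 -3 0 0 185;0 0 -20 0 185;0 0 -40 0 185;0 0 -40 0 185;0 0 -10 0 185;-20 7 0 0 185;-31 10 0 0 185;-31 10 0 0 185;-30 10 0 0 185;0 0 0 0 185;0 0 0 0 185;0 0 0 0 185;0 0 0 0 185;0 0 0 0 185;0 0 0 0 185"}}

```text
time_s: 28.73
tool_pos: [0.5687, -0.0869, 0.1999]
tool_rot: [180.0, 0.0, -172.2]
force: [0.0, 1.0, 0.0]
grip_width: 0.0239
grasp_force: 0.0
```

Run:
```python
from h import *
c,im=snap("wrist","w5.png"); o=telemetry.get_obs(); print(o["time_s"],o["tool_pos"])
cv2.imwrite("pics/w5c.png",cv2.resize(im[130:240,220:420],(800,440),interpolation=cv2.INTER_CUBIC))
```

```text
28.7833 [ 0.56879149 -0.08670247  0.19997196]
```

View pics/w5c.png

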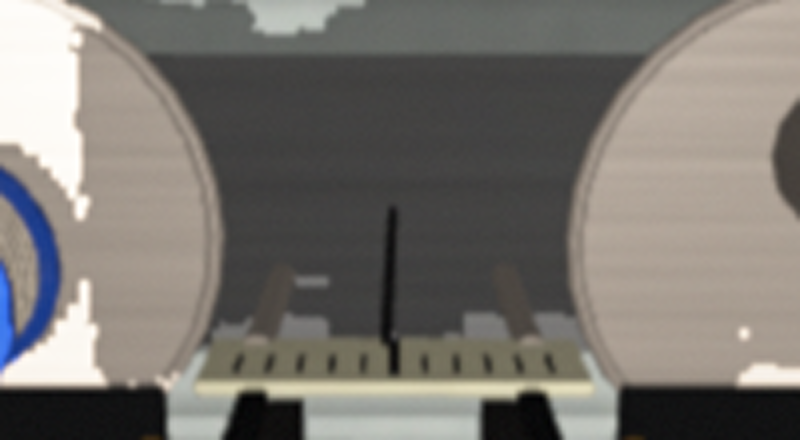

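The tip is at (387,340) and the mark at (393,355), so the beam leans about -0.012 rad. That is within tolerance, but I'll nudge it 2 mm more to centre it.

Request:
{"method": "arm_command", "body": {"series": "28 -9 0 0 185;28 -9 0 0 185;28 -9 0 0 185;28 -10 0 0 185;0 0 15 0 185;0 0 35 0 185;0 0 35 0 185;0 0 15 0 185;0 0 10 0 185;0 0 0 0 185;0 0 0 0 185;0 2 0 0 185;0 1 0 0 185;0 1 0 0 185;0 0 0 0 185;0 0 0 0 185;0 0 0 0 185"}}

```text
time_s: 30.2
tool_pos: [0.4631, -0.1343, 0.0898]
tool_rot: [180.0, 0.0, -172.1]
force: [0.0, 0.4, -0.4]
grip_width: 0.0239
grasp_force: 0.0
```

```bash
python3 -c "
from h import *
o=telemetry.get_obs();print(o['tool_pos'],o['force'],o['grasp_force'])"
```

```text
[ 0.46305442 -0.13428357  0.08980791] [ 0.01862017  0.44815541 -0.36136657] 0.0
```

Target y is -0.1302, so that is about 4.1 mm more. Then back off and look.

Request:
{"method": "arm_command", "body": {"series": "0 1 0 0 185;0 1 0 0 185;0 1 0 0 185;0 0.6 0 0 185;0 0.5 0 0 185;0 0 0 0 185;0 0 0 0 185"}}

```text
time_s: 30.78
tool_pos: [0.4625, -0.1304, 0.0897]
tool_rot: [-180.0, 0.0, -172.1]
force: [0.7, -1.7, 1.4]
grip_width: 0.0237
grasp_force: 0.9
```

Request:
{"method": "arm_command", "body": {"series": "0 -3 0 0 185;0 -3 0 0 185;0 0 -20 0 185;0 0 -40 0 185;0 0 -40 0 185;0 0 -10 0 185;-20 7 0 0 185;-31 10 0 0 185;-31 10 0 0 185;-30 9 0 0 185;0 0 0 0 185;0 0 0 0 185;0 0 0 0 185;0 0 0 0 185;0 0 0 0 185;0 0 0 0 185;0 0 0 0 185;0 0 0 0 185"}}

```text
time_s: 32.28
tool_pos: [0.5689, -0.0853, 0.1999]
tool_rot: [180.0, 0.0, -172.1]
force: [0.4, -0.5, -0.7]
grip_width: 0.0238
grasp_force: 0.0
```

Run:
```python
from h import *
c,im=snap("wrist","w6.png"); o=telemetry.get_obs(); print(o["time_s"],o["tool_pos"])
cv2.imwrite("pics/w6c.png",cv2.resize(im[130:240,220:420],(800,440),interpolation=cv2.INTER_CUBIC))
```

```text
32.3333 [ 0.56897101 -0.08522809  0.19984818]
```

View pics/w6c.png

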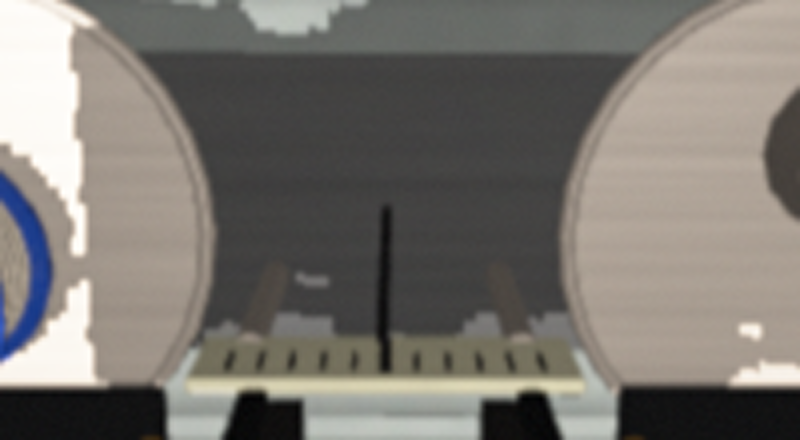

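The pointer tip at (384,340) now stands on the long middle mark at (385,355), so the beam is level. The robot is clear of everything, so I'll hand it in.

```bash
python3 -c "
from h import *
print(env.sign_off())"
```

```text
the job is handed in; nothing more can be done
None
```

The job is handed in: the beam rested level with the 200 g weight on the pan and the poise at about 37 g (camera estimate, good to about 5 g), so the reel weighs roughly 237 g; the 100 g weight stayed in its tray.

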